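# Clear the laboratory bench: sort vials, weighing bottles and stopper

### The arm

A 7-joint arm with a two-finger parallel gripper is mounted at the origin on the work surface. World frame = base frame: x ahead of the robot, y to its left, z up, the work surface at z = 0. Lengths are in m, angles in rad, forces in N, time in s.
With the tool pointing down it reaches from about 0.425 to 0.875 m from the base axis. Payload 9.9 kg.
Tool frame: the origin (TCP) lies at the very end of the fingers, on their centre line; the grasp point (between the pads) lies 19 mm behind it; z points along the fingers, y is the line along which they close (so a half turn about z gives the same grasp; the last joint's range is limited). The gripper opens to 85 mm and grips with 20 to 120 N. Pads are 22 mm wide; open, the fingers measure 114 mm over their backs; the gripper's body (76 mm by 85 mm) begins 54 mm behind the grasp point. The pads swing forward as they close: fully open they stand 13 mm farther back than shut.
Start: joints at [-1.34, 0.576, 0.025, 1.437, -0.015, 1.129, -0.057], TCP at [0.209, 0.642, 0.231] pointing down, gripper open.
Joint ranges: [-2.76, 2.76], [-0.34, 2.15], [-1.52, 1.57], [0.19, 2.46], [-1.09, 4.23], [0.17, 1.99], [-2.82, 2.82]. Speed limits (rad/s): [2.22, 2.22, 3.01, 3.01, 3.14, 3.14, 3.14].

### API

Orientations are given as [roll, pitch, yaw] about the fixed x, y, z axes, in that order (R = Rz(yaw) Ry(pitch) Rx(roll)).
In Python, from plant import env gives the robot as it stands.
- The arm moves only by the shell command python3 inch.py FILE [OPENING] [FORCE], which reads ROWS from the file FILE. ROWS is a JSON list of rows, 1 to 5 of them, each of 6 numbers: dx, dy, dz in units of 25 mm, then a rotation vector rx, ry, rz in units of 0.05 rad; each row shifts and turns the commanded pose from where the row before left it, along the tool's axes as they then stand; what a row does not reach is not made up. A row lasts 1/8 s, in which the tool goes at most 0.0625 m and 0.188 rad, less where a joint would pass 70% of its speed; a pose out of reach is approached as far as the arm can. OPENING is the finger opening in m, set as the command begins (- or left out keeps the last). The fingers move at their own pace and stop on an object; FORCE is the grip in N (left out, the last holds). Time passes only in rows, so rows that do not move let the fingers close. It prints the time, the measured TCP pose, the force, the opening and the grip force at its end. Input that does not fit is refused with a message, and nothing moves.
- env.get_obs(): the state, without advancing time (a new reading comes with each control period).
- env.camera(name): name is "side" or "top"; returns a dict with "frame" (420x560x3 uint8, red, green, blue), "fx", "fy", "cx", "cy" (pixels), "D" ([k1, k2, p1, p2, k3] as OpenCV has them; the pictures are not rectified), "extrinsics" (4x4, takes a point from world to camera coordinates). Camera axes: x right, y down, z forward; pixel columns grow to the right and rows downward; lengths in m; the calibration is good to about 2 mm. A picture is of the moment at which its call begins. There is no depth.
- env.close_job(): hands the job in; it is judged then, once.
The state is a dict: "time_s": time; "q": joint angles; "qvel": joint speeds; "joint_efforts": joint torques, N m; "tool_pos": TCP position; "ee_rot": TCP orientation; "force": force on the tool from outside, world axes, zero at the start; "ft_torque": the same for the moment, N m; "gripper_width": finger opening in m; "gripper_force": force on a finger pad.
Only numpy, scipy, OpenCV 4.12 (cv2) and the standard library are available. Lean on these libraries where they do the work, as an engineer would, in place of code of your own. Each camera call takes 0.05 s, during which the arm holds its last target. There are 200 camera calls.

### The job

Clear up the bench after the sample work: stand the two capped vials upright in the vial rack, each in a cell of its own, stand the two squat weighing bottles upright side by side in the shallow steel tray for the drying oven, and put the rubber stopper in the deep plastic bin. Do not knock over any glass on the way, and leave the conical flask and the beaker standing where they are.

Things in the scene. Friction and masses are not known exactly. Their poses are not given: they have to be found in the camera images.
- vial_1: a sample vial of clear glass with a white paper label and a white screw cap: upright glass body 28 mm in diameter up to 52 mm, cap 24 mm in diameter from 59 to 75 mm (75 mm tall in all), about 45 g. Stands on the bench. Origin: centre of the underside; z up along its axis. The two vials are alike and interchangeable.
- vial_2: a sample vial of clear glass with a white paper label and a white screw cap: upright glass body 28 mm in diameter up to 52 mm, cap 24 mm in diameter from 59 to 75 mm (75 mm tall in all), about 45 g. Stands on the bench. Origin: centre of the underside; z up along its axis. The two vials are alike and interchangeable.
- weighing_1: a squat weighing bottle of clear glass with its ground-glass lid on (one rigid piece): 50 mm in diameter and straight-sided up to 42 mm, with a small knob 17 mm wide on top of the lid (56 mm tall in all), about 70 g. Stands on the bench. Origin: centre of the underside; z up along its axis. The two weighing bottles are alike and interchangeable.
- weighing_2: a squat weighing bottle of clear glass with its ground-glass lid on (one rigid piece): 50 mm in diameter and straight-sided up to 42 mm, with a small knob 17 mm wide on top of the lid (56 mm tall in all), about 70 g. Stands on the bench. Origin: centre of the underside; z up along its axis. The two weighing bottles are alike and interchangeable.
- stopper: a solid red-brown rubber stopper, a truncated cone 38 mm high standing on its wide end: 40 mm in diameter at the bottom, 32 mm at the top, about 50 g. Origin: centre of the wide underside; z up along its axis.
- rack: the vial rack: a low white plastic box open at the top, 97 mm (x) by 144 mm (y) outside, 22 mm high, divided by 3 mm walls into 2 x 3 square cells of 44 mm. Cell centres at x = -23.5 and 23.5 mm, y = -47, 0 and 47 mm in its frame; cell floor 3 mm above the bench. Fixed to the bench. Origin: centre of the underside; z up.
- tray: the shallow tray of bare stainless steel, without divisions: 100 mm (x) by 160 mm (y) outside, rim 12 mm high (13 mm with its rolled edge), walls and floor 2 mm thick. Fixed to the bench. Origin: centre of the underside; z up.
- bin: the deep bin of plain grey plastic, without divisions: 104 mm (x) by 134 mm (y) outside, 34 mm high, walls and floor 3 mm thick (room inside 98 x 128 mm), with a narrow lip round the rim that stands out 4 mm. Fixed to the bench. Origin: centre of the underside; z up.
- flask: a bystander: an empty conical flask of clear glass, 51 mm in diameter at the bottom, 27 mm at the mouth, 75 mm tall, loose, about 60 g. Origin: centre of the underside. To be left alone.
- beaker: a bystander: an empty small beaker of clear glass, 42 mm in diameter (45 mm at the rim), 60 mm tall, loose, about 50 g. Origin: centre of the underside. To be left alone.

How it is judged:
By the outcome, as a careful person would: the job done as asked, in the order asked, and still so for the second after the job is handed in, with the robot touching nothing.
It also fails if it takes over 122 s, if anything falls off the work surface, if the arm or the gripper's body presses on something with over 40 N, if the wrist force passes 120 N, or if a joint passes its speed limit or range.

## Working session

There is one attempt and no reset: what is moved stays moved. The work goes in short steps, Python scripts to look and compute and a shell command to move; the robot and the scene stay as the last step left them, time stands still between calls to the robot, and variables do not carry over. Pictures are saved under pics/ and viewed, at most 14 in all, crops included, and the job is handed in when it is done.

```bash
ls; mkdir -p pics; python3 - <<'E'
from plant import env
import cv2
for n in("side","top"):
    c=env.camera(n); cv2.imwrite(f"pics/{n}0.png",cv2.resize(c["frame"][:,:,::-1],(800,600),interpolation=cv2.INTER_CUBIC))
    print(n,c["fx"],c["fy"],c["cx"],c["cy"],c["D"]);print(c["extrinsics"])
o=env.get_obs();print({k:o[k] for k in("time_s","tool_pos","ee_rot","gripper_width")})
E
```

```text
inch.py
pics
plant.py
side 476.6066175297948 476.6066175297948 283.61430012091915 214.0330539008531 [-0.0223327  0.         0.         0.         0.       ]
[[ 0.91727734 -0.39794869  0.01546377 -0.4447324 ]
 [-0.29251073 -0.69957509 -0.65194491  0.17860865]
 [ 0.27025869  0.59349097 -0.75810864  1.01686526]
 [ 0.          0.          0.          1.        ]]
top 384.9962579412825 384.9962579412825 279.51199145985953 211.97373964161216 [-0.01248003  0.          0.          0.          0.        ]
[[-0.01902213 -0.99958457  0.02165282 -0.00980751]
 [-0.99093184  0.0159675  -0.13341335  0.49483511]
 [ 0.13301219 -0.02399428 -0.99082392  0.79916267]
 [ 0.          0.          0.          1.        ]]
{'time_s': 0.1, 'tool_pos': array([0.20885292, 0.64144059, 0.23053226]), 'ee_rot': array([-3.14008420e+00,  6.83026587e-05,  2.82682805e+00]), 'gripper_width': 0.08549743918014291}
```

View pics/side0.png

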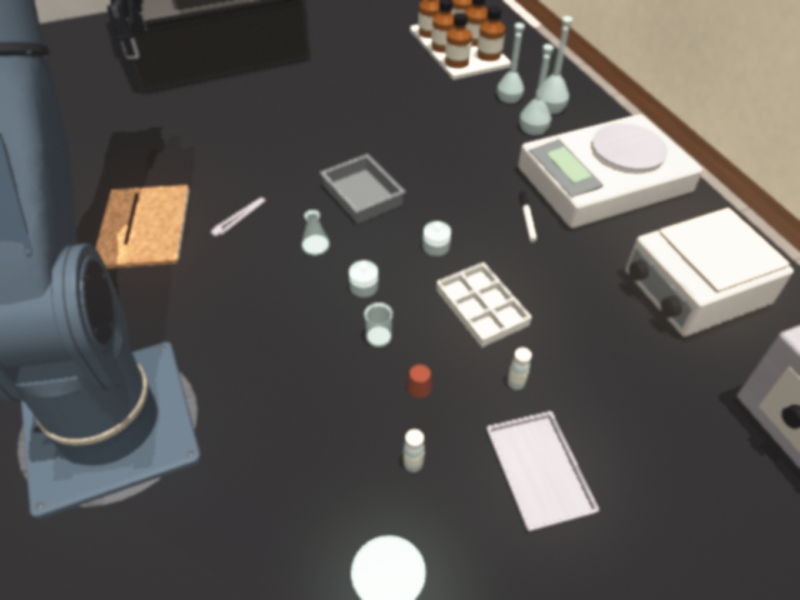

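View pics/top0.png

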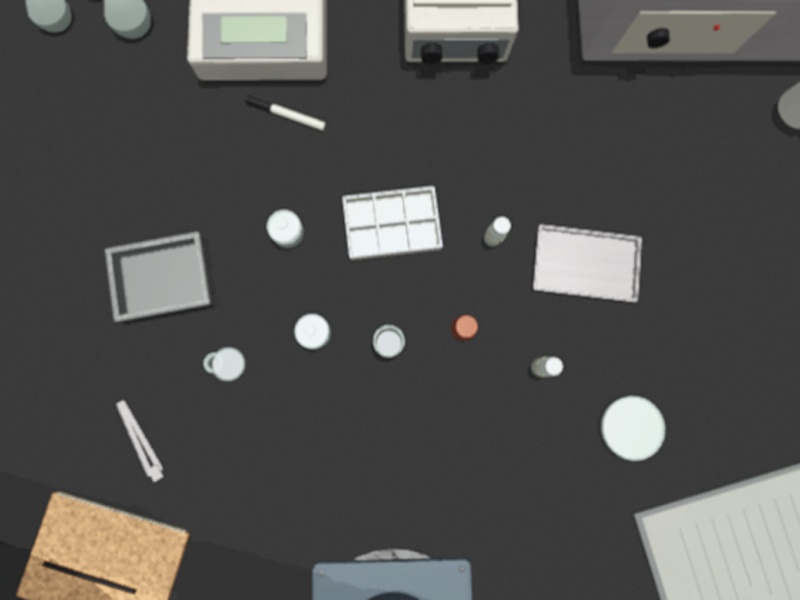

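The top view shows the vial caps at (502,225) and (554,366), and the weighing bottles at (284,225) and (312,330). The stopper is at (466,326), the beaker at (389,340) and the flask at about (228,364). The rack is centred near (392,222), the tray near (588,263) and the bin near (158,276). The side view agrees.

```bash
cat > h.py <<'E'
import numpy as np,cv2,json
from plant import env
from scipy.spatial.transform import Rotation as Ro
S=1.4285714
def P(c,uv,z,s=S):
    uv=np.array(uv,float).reshape(-1,1,2)/s
    K=np.array([[c["fx"],0,c["cx"]],[0,c["fy"],c["cy"]],[0,0,1]])
    n=cv2.undistortPoints(uv,K,np.array(c["D"])).reshape(-1,2)
    E=np.array(c["extrinsics"]);R,t=E[:3,:3],E[:3,3]
    o=-R.T@t;d=np.c_[n,np.ones(len(n))]@R
    return (o+d*((z-o[2])/d[:,2])[:,None])[:,:2]
def go(x,y,z,yaw):
    """rows needed to go to TCP pose, tool down; yaw of tool y-axis line (mod pi)"""
    o=env.get_obs();R=Ro.from_euler('xyz',o["ee_rot"])
    best=None
    for k in range(-2,3):
        T=Ro.from_euler('xyz',[np.pi,0,yaw+k*np.pi]); r=(R.inv()*T).as_rotvec()
        if best is None or np.linalg.norm(r)<np.linalg.norm(best):best=r
    d=R.inv().apply(np.array([x,y,z])-o["tool_pos"])
    print("d",d.round(4),"rot",best.round(3),"q7",o["q"][6].round(2))
E
python3 - <<'E'
from h import *
t=env.camera("top");s=env.camera("side")
np.save("cal.npy",np.array([t,s],dtype=object),allow_pickle=True)
for n,a,b,z in [("vA",(502,225),(523,353),.075),("vB",(554,366),(414,435),.075),("wA",(284,223),(437,226),.056),("wB",(312,328),(364,266),.056),("st",(466,326),(420,371),.038),("bk",(389,339),(378,310),.06),("fl",(211,363),(313,214),.075)]:
    print(n,P(t,a,z).round(4),P(s,b,z).round(4))
for n,z,q in [("rack",.022,[(343,196),(435,187),(441,247),(350,258)]),("tray",.013,[(539,226),(641,236),(637,300),(533,291)]),("bin",.034,[(106,248),(199,233),(210,304),(115,320)])]:
    p=P(t,q,z);e=p[0]-p[1];f=p[3]-p[2]
    print(n,p.mean(0).round(4),"yaw of +y axis-90:",np.arctan2(-(e+f)[0],(e+f)[1]).round(3),np.linalg.norm(e).round(3),np.linalg.norm(p[1]-p[2]).round(3))
# colour blobs
h=cv2.cvtColor(t["frame"],cv2.COLOR_RGB2HSV);m=((h[...,1]>110)&((h[...,0]<15)|(h[...,0]>170))).astype(np.uint8);m[300:]=0;m[:60]=0
print(cv2.connectedComponentsWithStats(m)[2:][0][:4],cv2.connectedComponentsWithStats(m)[3][:4]*S)
f=t["frame"];crop=lambda y0,y1,x0,x1:cv2.resize(f[y0:y1,x0:x1,::-1],(400,300),interpolation=cv2.INTER_CUBIC)
# 4 crops 64x48 px
cs=[crop(136,184,320,384),crop(232,280,352,416),crop(136,184,168,232),crop(208,256,188,252)]
cv2.imwrite("pics/c.png",np.vstack([np.hstack(cs[:2]),np.hstack(cs[2:])]))
E
```

```text
vA [[ 0.6021 -0.1709]] [[ 0.6036 -0.1685]]
vB [[ 0.3946 -0.2363]] [[ 0.3959 -0.2324]]
wA [[0.6147 0.1522]] [[0.613 0.153]]
wB [[0.4565 0.1101]] [[0.455 0.11 ]]
st [[ 0.4572 -0.1178]] [[ 0.4591 -0.1151]]
bk [[ 0.4383 -0.0019]] [[0.4389 0.0061]]
fl [[0.4078 0.2493]] [[0.4114 0.2484]]
rack [ 0.6243 -0.0104] yaw of +y axis-90: 0.099 0.146 0.097
tray [ 0.556  -0.3179] yaw of +y axis-90: -0.107 0.164 0.104
bin [0.5414 0.3461] yaw of +y axis-90: 0.153 0.142 0.112
[[     0      0    560    420 235080]
 [   316    221     18     18    120]] [[399.25396635 299.27074075]
 [461.46427648 328.60713629]]
```

View pics/c.png

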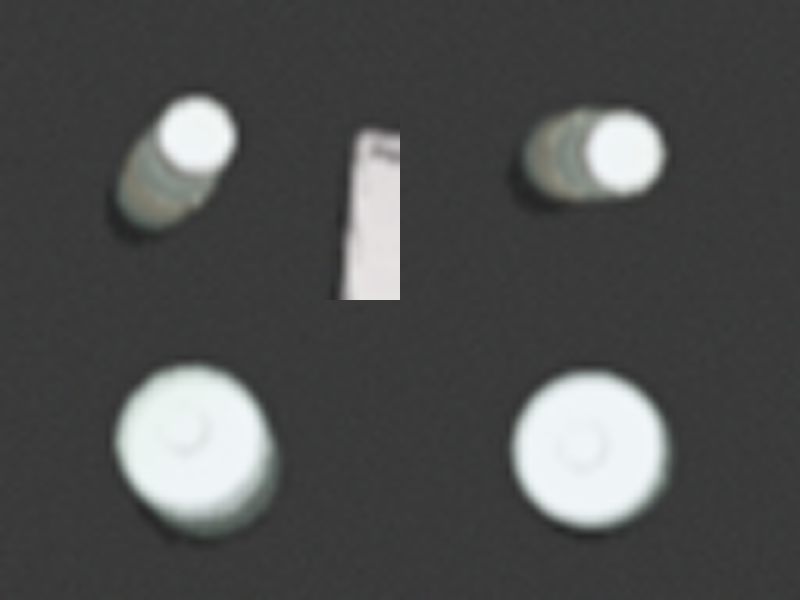

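Careful with the scale: shifts go in units of 25 mm and turns go in units of 0.05 rad. That gives: 0.18 rad is 3.6.

```bash
cat > n.py <<'E'
import sys
from h import *
go(*map(float,sys.argv[1:4]),np.pi/2)
E
python3 - <<'E'
from h import *
t=np.load("cal.npy",allow_pickle=True)[0]
for n,a,z in [("wA",(282.7,224),.056),("wB",(310.4,330.7),.056),("wA",(284.1,226.3),.042),("vA",(502.4,225.1),.075),("vB",(554.3,366.4),.075),("flbase",(229,364),.005)]:print(n,P(t,a,z).round(4))
for n,c,yaw,L in [("rack",(.6243,-.0104),.099,[(23.5,-47),(-23.5,0)]),("tray",(.556,-.318),-.107,[(0,-37),(0,37)])]:
    for l in L:print(n,l,(np.array(c)+np.array([[np.cos(yaw),-np.sin(yaw)],[np.sin(yaw),np.cos(yaw)]])@(np.array(l)/1000)).round(4))
E
echo '[[0,0,0,0,0,3.6],[0,0,0,0,0,3.6],[0,0,0,0,0,3.6],[0,0,0,0,0,3.6],[0,0,0,0,0,3.6]]' > rows.txt && python3 inch.py rows.txt 0.085 40
python3 n.py .603 -.170 .12
```

```text
wA [[0.6132 0.1541]]
wB [[0.4526 0.1124]]
wA [[0.6136 0.1546]]
vA [[ 0.602  -0.1715]]
vB [[ 0.394  -0.2367]]
flbase [[0.4079 0.2439]]
rack (23.5, -47) [ 0.6523 -0.0548]
rack (-23.5, 0) [ 0.6009 -0.0127]
tray (0, -37) [ 0.552  -0.3548]
tray (0, 37) [ 0.56   -0.2812]
time_s: 0.82
tool_pos: [0.2089, 0.6417, 0.2311]
ee_rot: [-3.141, 0.0, 1.921]
force: [0.8, -0.1, 0.2]
gripper_width: 0.0847
gripper_force: 0.0
d [-0.8977  0.0918  0.1113] rot [-0.    0.    0.35] q7 -0.83
```

```bash

echo '[[0,0,0,0,0,3.5],[0,0,0,0,0,3.5],[-1.6,0.8,0,0,0,0],[-2.16,1.04,0,0,0,0],[-2.16,1.04,0,0,0,0]]' > rows.txt && python3 inch.py rows.txt >/dev/null
echo '[[-2.16,1.04,0,0,0,0],[-2.16,1.04,0,0,0,0],[-2.16,1.04,0,0,0,0],[-2.16,1.04,0,0,0,0],[-2.16,1.04,0,0,0,0]]' > rows.txt && python3 inch.py rows.txt 
echo '[[-2.16,1.04,0,0,0,0],[-2.16,1.04,0,0,0,0],[-2.16,1.04,0,0,0,0],[-2.16,1.04,0,0,0,0],[0,0,0,0,0,0]]' > rows.txt && python3 inch.py rows.txt 
python3 n.py .603 -.170 .12
```

```text
time_s: 2.08
tool_pos: [0.4141, 0.2234, 0.2315]
ee_rot: [3.141, -0.0, 1.577]
force: [1.6, 0.1, 0.3]
gripper_width: 0.085
gripper_force: 0.0
time_s: 2.7
tool_pos: [0.52, 0.0042, 0.2315]
ee_rot: [3.14, 0.002, 1.569]
force: [-0.1, 0.8, 0.1]
gripper_width: 0.0852
gripper_force: 0.0
d [-0.1737  0.0833  0.1121] rot [ 0.001  0.002 -0.002] q7 0.14
```

```bash

echo '[[-2.2,1.08,0,0,0,0],[-2.2,1.08,0,0,0,0],[-2,0.88,0.8,0,0,0],[-0.56,0.28,1.2,0,0,0],[0,0,0,0,0,0]]' > rows.txt && python3 inch.py rows.txt
python3 n.py .603 -.170 .022
```

```text
time_s: 3.32
tool_pos: [0.6016, -0.1635, 0.179]
ee_rot: [-3.137, -0.001, 1.576]
force: [-0.0, -0.2, -0.0]
gripper_width: 0.0852
gripper_force: 0.0
d [-0.0066  0.0021  0.157 ] rot [-0.005 -0.001  0.005] q7 0.48
```

```bash

echo '[[-0.28,0.04,1.4,0,0,0],[0,0,1.4,0,0,0],[0,0,1.4,0,0,0],[0,0,1.2,0,0,0],[0,0,0.8,0,0,0]]' > rows.txt && python3 inch.py rows.txt
echo '[[0,0,0,0,0,0],[0,0,0,0,0,0]]' > rows.txt && python3 inch.py rows.txt
python3 n.py .603 -.170 .022
```

```text
time_s: 3.95
tool_pos: [0.6041, -0.168, 0.0262]
ee_rot: [-3.141, -0.001, 1.579]
force: [0.4, -0.6, -1.0]
gripper_width: 0.0854
gripper_force: 0.0
time_s: 4.2
tool_pos: [0.6048, -0.1699, 0.0279]
ee_rot: [3.14, 0.0, 1.578]
force: [-0.2, -0.4, -0.5]
gripper_width: 0.0848
gripper_force: 0.0
d [-0.0001 -0.0018  0.0059] rot [0.002 0.    0.007] q7 0.58
```

```bash

echo '[[0,-0.04,0.24,0,0,0],[0,0,0,0,0,0]]' > rows.txt && python3 inch.py rows.txt >/dev/null
echo '[[0,0,0,0,0,0],[0,0,0,0,0,0],[0,0,0,0,0,0],[0,0,0,0,0,0],[0,0,0,0,0,0]]' > rows.txt && python3 inch.py rows.txt 0.0 30
echo '[[0,0,0,0,0,0],[0,0,0,0,0,0],[0,0,0,0,0,0],[0,0,0,0,0,0]]' > rows.txt && python3 inch.py rows.txt
```

```text
time_s: 5.08
tool_pos: [0.6028, -0.1709, 0.0204]
ee_rot: [3.142, 0.0, 1.577]
force: [-0.4, -0.0, 2.4]
gripper_width: 0.0271
gripper_force: 29.5
time_s: 5.58
tool_pos: [0.6029, -0.1709, 0.0204]
ee_rot: [3.142, 0.0, 1.577]
force: [-0.5, -0.1, 4.5]
gripper_width: 0.0271
gripper_force: 29.7
```

```bash

echo '[[0,0,-0.8,0,0,0],[0,0,-1.2,0,0,0],[0,0,-0.8,0,0,0],[1.2,0.4,0,0,0,0],[1.6,0.72,0,0,0,0]]' > rows.txt && python3 inch.py rows.txt
echo '[[1.6,0.72,0,0,0,0],[0,0,0,0,0,0],[0,0,0,0,0,0]]' > rows.txt && python3 inch.py rows.txt
python3 n.py .652 -.055 .0255
python3 - <<'E'
from h import *
c=[cv2.resize(env.camera("top")["frame"][110:200,230:380,::-1],(800,480)),]
s=env.camera("side")["frame"][150:285,280:420,::-1]
cv2.imwrite("pics/v1.png",np.hstack([cv2.resize(c[0],(400,300)),cv2.resize(s,(400,386))[:300]]) if 0 else cv2.resize(s,(620,598)))
E
```

```text
time_s: 6.2
tool_pos: [0.6304, -0.1012, 0.0906]
ee_rot: [3.141, 0.001, 1.574]
force: [1.1, -0.1, -1.3]
gripper_width: 0.0274
gripper_force: 29.6
time_s: 6.58
tool_pos: [0.6479, -0.0609, 0.0899]
ee_rot: [-3.141, 0.001, 1.577]
force: [-1.3, -0.4, 0.2]
gripper_width: 0.0274
gripper_force: 29.6
d [0.0059 0.0042 0.0644] rot [-0.001  0.001  0.006] q7 0.37
```

View pics/v1.png

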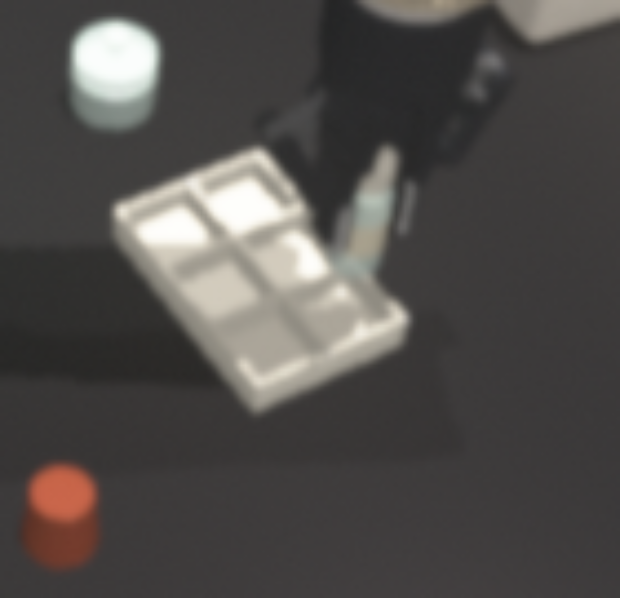

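The vial is held upright between the pads (about (368,210) in the crop), just beyond the rack. Next I line it up over the cell and lower it.

```bash

echo '[[0.24,0.16,0,0,0,0],[0,0,0.8,0,0,0],[0,0,0.8,0,0,0],[0,0,0.72,0,0,0],[0,0,0,0,0,0]]' > rows.txt && python3 inch.py rows.txt
echo '[[0,0,0,0,0,0],[0,0,0,0,0,0]]' > rows.txt && python3 inch.py rows.txt
python3 n.py .652 -.055 .0245
```

```text
time_s: 7.3
tool_pos: [0.651, -0.0545, 0.0304]
ee_rot: [-3.138, -0.0, 1.576]
force: [0.6, 0.0, -0.3]
gripper_width: 0.0273
gripper_force: 29.7
time_s: 7.55
tool_pos: [0.6527, -0.0547, 0.033]
ee_rot: [3.14, 0.0, 1.577]
force: [0.0, -0.2, -0.1]
gripper_width: 0.0272
gripper_force: 29.7
d [-0.0003 -0.0007  0.0085] rot [0.001 0.    0.006] q7 0.39
```

```bash

echo '[[0,0,0.24,0,0,0],[0,0,0.08,0,0,0],[0,0,0,0,0,0],[0,0,0,0,0,0]]' > rows.txt && python3 inch.py rows.txt
python3 n.py .652 -.055 .0245
```

```text
time_s: 8.05
tool_pos: [0.6522, -0.0546, 0.0243]
ee_rot: [3.142, 0.0, 1.577]
force: [0.6, 0.5, 0.1]
gripper_width: 0.0272
gripper_force: 29.7
d [-0.0004 -0.0002 -0.0002] rot [0.    0.    0.006] q7 0.39
```

```bash

echo '[[0,0,0,0,0,0],[0,0,0,0,0,0],[0,0,0,0,0,0],[0,0,0,0,0,0]]' > rows.txt && python3 inch.py rows.txt 0.055
echo '[[0,0,-1.2,0,0,0],[0,0,-2,0,0,0],[0,0,-2,0,0,0],[0,0,0,0,0,0]]' > rows.txt && python3 inch.py rows.txt
echo '[[-1.2,-1.72,0,0,0,0],[-1.2,-1.72,0,0,0,0],[-1.2,-1.72,0,0,0,0],[-1.2,-1.72,0,0,0,0],[-1.2,-1.72,0,0,0,0]]' > rows.txt && python3 inch.py rows.txt 0.085
echo '[[-1.2,-1.72,0,0,0,0],[0,0,0,0,0,0],[0,0,0,0,0,0]]' > rows.txt && python3 inch.py rows.txt 
python3 n.py .3945 -.235 .0205
```

```text
time_s: 8.55
tool_pos: [0.6522, -0.0545, 0.0244]
ee_rot: [3.142, 0.0, 1.577]
force: [0.2, 0.3, 0.5]
gripper_width: 0.0551
gripper_force: 0.0
time_s: 9.05
tool_pos: [0.6544, -0.0553, 0.1587]
ee_rot: [3.134, 0.001, 1.576]
force: [-0.3, -0.4, -1.2]
gripper_width: 0.0553
gripper_force: 0.0
time_s: 9.68
tool_pos: [0.4363, -0.2064, 0.1539]
ee_rot: [-3.141, 0.0, 1.577]
force: [0.4, -1.5, -0.2]
gripper_width: 0.0852
gripper_force: 0.0
time_s: 10.05
tool_pos: [0.3955, -0.2358, 0.1541]
ee_rot: [3.142, -0.0, 1.577]
force: [-0.2, 0.7, 0.1]
gripper_width: 0.0851
gripper_force: 0.0
d [ 0.0008 -0.001   0.1336] rot [ 0.    -0.     0.006] q7 0.76
```

```bash

echo '[[0.04,-0.04,1.4,0,0,0],[0,0,1.4,0,0,0],[0,0,1.4,0,0,0],[0,0,0.8,0,0,0],[0,0,0,0,0,0]]' > rows.txt && python3 inch.py rows.txt
echo '[[0,0,0,0,0,0],[0,0,0,0,0,0]]' > rows.txt && python3 inch.py rows.txt
python3 n.py .3945 -.235 .0205
python3 - <<'E'
from h import *
cv2.imwrite("pics/v2.png",np.hstack([cv2.resize(env.camera("side")["frame"][210:350,220:420,::-1],(400,280)),cv2.resize(env.camera("top")["frame"][120:300,260:460,::-1],(400,360))[:280]]))
E
```

```text
time_s: 10.68
tool_pos: [0.3943, -0.2339, 0.0278]
ee_rot: [-3.139, -0.002, 1.578]
force: [0.2, 0.2, -0.4]
gripper_width: 0.085
gripper_force: 0.0
time_s: 10.92
tool_pos: [0.395, -0.2351, 0.0301]
ee_rot: [3.14, 0.001, 1.577]
force: [-0.0, 0.3, 0.1]
gripper_width: 0.0847
gripper_force: 0.0
d [ 0.0001 -0.0006  0.0096] rot [0.001 0.001 0.007] q7 0.92
```

View pics/v2.png

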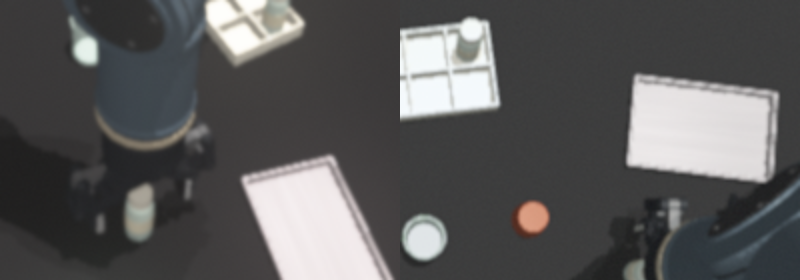

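Vial 1 stands in its rack cell (right panel, (470,38)). The open fingers straddle vial 2 (left panel, (140,212)).

```bash

echo '[[0,0,0.24,0,0,0],[0,0,0.12,0,0,0],[0,0,0,0,0,0]]' > rows.txt && python3 inch.py rows.txt >/dev/null
echo '[[0,0,0,0,0,0],[0,0,0,0,0,0],[0,0,0,0,0,0],[0,0,0,0,0,0],[0,0,0,0,0,0]]' > rows.txt && python3 inch.py rows.txt 0.0 30
echo '[[0,0,0,0,0,0],[0,0,0,0,0,0]]' > rows.txt && python3 inch.py rows.txt
echo '[[0,0,-0.8,0,0,0],[0,0,-1.6,0,0,0],[0,0,-1.6,0,0,0],[0,0,0,0,0,0],[0,0,0,0,0,0]]' > rows.txt && python3 inch.py rows.txt
python3 n.py .601 -.0125 .12
```

```text
time_s: 12.02
tool_pos: [0.3943, -0.2351, 0.0204]
ee_rot: [3.141, 0.0, 1.577]
force: [-0.6, 0.3, 3.5]
gripper_width: 0.0271
gripper_force: 29.4
time_s: 12.28
tool_pos: [0.3943, -0.2351, 0.0204]
ee_rot: [3.141, 0.0, 1.577]
force: [-0.8, -0.9, 6.3]
gripper_width: 0.0268
gripper_force: 29.5
time_s: 12.9
tool_pos: [0.3942, -0.2347, 0.1198]
ee_rot: [-3.141, -0.0, 1.577]
force: [-0.3, 0.4, -1.9]
gripper_width: 0.0274
gripper_force: 29.7
d [ 2.208e-01  2.083e-01 -1.000e-04] rot [-0.    -0.     0.007] q7 0.82
```

```bash

echo '[[0.8,0.8,0,0,0,0],[1.6,1.52,0,0,0,0],[1.68,1.52,0,0,0,0],[1.68,1.52,0,0,0,0],[1.6,1.52,0,0,0,0]]' > rows.txt && python3 inch.py rows.txt>/dev/null
echo '[[1.08,1.04,0,0,0,0],[0.4,0.4,0,0,0,0],[0,0,0,0,0,0],[0,0,0,0,0,0]]' > rows.txt && python3 inch.py rows.txt
python3 n.py .601 -.0125 .0245
```

```text
time_s: 14.02
tool_pos: [0.5997, -0.0147, 0.1199]
ee_rot: [-3.14, 0.001, 1.575]
force: [-0.7, -0.7, -0.1]
gripper_width: 0.0272
gripper_force: 29.7
d [0.0022 0.0015 0.0954] rot [-0.001  0.001  0.004] q7 0.32
```

```bash

echo '[[0.08,0.04,1.2,0,0,0],[0,0,1,0,0,0],[0,0,0.8,0,0,0],[0,0,0.4,0,0,0],[0,0,0,0,0,0]]' > rows.txt && python3 inch.py rows.txt>/dev/null
echo '[[0,0,0,0,0,0],[0,0,0,0,0,0]]' > rows.txt && python3 inch.py rows.txt
python3 n.py .601 -.0125 .0245
```

```text
time_s: 14.9
tool_pos: [0.6024, -0.0109, 0.0361]
ee_rot: [3.14, -0.0, 1.577]
force: [-0.5, -0.2, -0.5]
gripper_width: 0.0273
gripper_force: 29.7
d [-0.0016 -0.0014  0.0116] rot [ 0.001 -0.     0.006] q7 0.38
```

```bash

echo '[[-0.04,-0.04,0.24,0,0,0],[0,0,0.2,0,0,0],[0,0,0,0,0,0],[0,0,0,0,0,0]]' > rows.txt && python3 inch.py rows.txt
echo '[[0,0,0,0,0,0],[0,0,0,0,0,0],[0,0,0,0,0,0],[0,0,0,0,0,0]]' > rows.txt && python3 inch.py rows.txt 0.055
echo '[[0,0,-1.2,0,0,0],[0,0,-2,0,0,0],[0,0,-2,0,0,0],[0,0,0,0,0,0],[0,0,0,0,0,0]]' > rows.txt && python3 inch.py rows.txt
python3 n.py .613 .154 .13
```

```text
time_s: 15.4
tool_pos: [0.6008, -0.0118, 0.0242]
ee_rot: [-3.141, 0.0, 1.577]
force: [-0.3, -0.3, -0.3]
gripper_width: 0.0274
gripper_force: 29.7
time_s: 15.9
tool_pos: [0.6009, -0.0118, 0.0243]
ee_rot: [3.142, -0.0, 1.577]
force: [0.6, 0.2, -0.5]
gripper_width: 0.0551
gripper_force: 0.0
time_s: 16.52
tool_pos: [0.6006, -0.0115, 0.1539]
ee_rot: [-3.141, -0.0, 1.577]
force: [-0.3, -0.6, -0.5]
gripper_width: 0.0549
gripper_force: 0.0
d [0.1654 0.0135 0.024 ] rot [-0.    -0.     0.006] q7 0.3
```

Next, weighing bottle A at (0.613, 0.154).

```bash

echo '[[1.6,0.12,0,0,0,0],[2.2,0.2,0,0,0,0],[2,0.2,0,0,0,0],[0.8,0,0,0,0,0],[0,0,0,0,0,0]]' > rows.txt && python3 inch.py rows.txt 0.085 >/dev/null
echo '[[0,0,1.2,0,0,0],[0,0,1.4,0,0,0],[0,0,1.2,0,0,0],[0,0,0.8,0,0,0],[0,0,0,0,0,0]]' > rows.txt && python3 inch.py rows.txt
echo '[[0,0,0,0,0,0],[0,0,0,0,0,0]]' > rows.txt && python3 inch.py rows.txt
python3 n.py .613 .154 .010
python3 - <<'E'
from h import *
cv2.imwrite("pics/v3.png",np.hstack([cv2.resize(env.camera("side")["frame"][110:290,230:430,::-1],(400,360)),cv2.resize(env.camera("top")["frame"][100:280,160:360,::-1],(400,360))]))
E
```

```text
time_s: 17.77
tool_pos: [0.6118, 0.1504, 0.0377]
ee_rot: [-3.138, 0.002, 1.574]
force: [-0.2, 0.0, 0.6]
gripper_width: 0.0851
gripper_force: 0.0
time_s: 18.02
tool_pos: [0.6136, 0.1528, 0.0404]
ee_rot: [3.14, -0.0, 1.576]
force: [-0.4, 0.3, -0.5]
gripper_width: 0.0849
gripper_force: 0.0
d [ 0.0012 -0.0006  0.0304] rot [ 0.002 -0.     0.005] q7 0.12
```

View pics/v3.png

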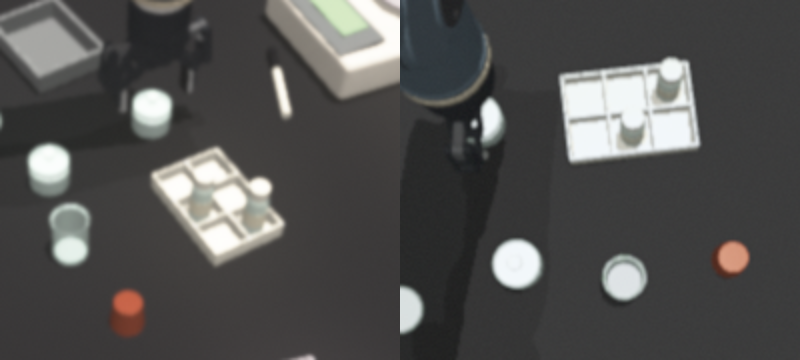

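Both vials stand upright in separate rack cells: right panel (632,122) and (672,78). The fingers straddle weighing bottle A (left panel, (152,112)). Now I go down and grip it.

```bash

echo '[[0.04,0,0.6,0,0,0],[0,0,0.48,0,0,0],[0,0,0.12,0,0,0],[0,0,0,0,0,0]]' > rows.txt && python3 inch.py rows.txt
echo '[[0,0,0,0,0,0],[0,0,0,0,0,0],[0,0,0,0,0,0],[0,0,0,0,0,0],[0,0,0,0,0,0]]' > rows.txt && python3 inch.py rows.txt 0.0 30
echo '[[0,0,0,0,0,0],[0,0,0,0,0,0]]' > rows.txt && python3 inch.py rows.txt
echo '[[0,0,-0.8,0,0,0],[0,0,-1.6,0,0,0],[0,0,-2,0,0,0],[0,0,-1.2,0,0,0],[0,0,0,0,0,0]]' > rows.txt && python3 inch.py rows.txt
python3 n.py .552 -.355 .15
```

```text
time_s: 18.62
tool_pos: [0.6127, 0.1541, 0.0088]
ee_rot: [-3.141, 0.0, 1.577]
force: [-0.0, -0.1, -0.3]
gripper_width: 0.0847
gripper_force: 0.0
time_s: 19.25
tool_pos: [0.6133, 0.1543, 0.0099]
ee_rot: [3.141, -0.0, 1.577]
force: [0.2, 0.6, 6.0]
gripper_width: 0.0495
gripper_force: 31.1
time_s: 19.5
tool_pos: [0.6133, 0.1543, 0.0099]
ee_rot: [3.141, -0.0, 1.577]
force: [-0.9, -0.1, 7.2]
gripper_width: 0.0489
gripper_force: 31.1
time_s: 20.12
tool_pos: [0.6143, 0.1543, 0.1529]
ee_rot: [3.137, -0.001, 1.577]
force: [-0.3, 0.1, -2.2]
gripper_width: 0.0492
gripper_force: 31.4
d [-0.5089 -0.0653  0.0019] rot [ 0.005 -0.001  0.006] q7 0.05
```

```bash

echo '[[-1.2,-0.12,0,0,0,0],[-2,-0.24,0,0,0,0],[-2.32,-0.28,0,0,0,0],[-2.32,-0.32,0,0,0,0],[-2.32,-0.32,0,0,0,0]]' > rows.txt && python3 inch.py rows.txt>/dev/null
echo '[[-2.32,-0.32,0,0,0,0],[-2.32,-0.32,0,0,0,0],[-2.32,-0.32,0,0,0,0],[-2,-0.24,0,0,0,0],[-1.2,-0.12,0,0,0,0]]' > rows.txt && python3 inch.py rows.txt>/dev/null
echo '[[0,0,0.8,0,0,0],[0,0,0.8,0,0,0],[0,0,0,0,0,0],[0,0,0,0,0,0]]' > rows.txt && python3 inch.py rows.txt
python3 n.py .552 -.355 .0125
```

```text
time_s: 21.88
tool_pos: [0.551, -0.3542, 0.1098]
ee_rot: [-3.142, 0.0, 1.577]
force: [-0.3, 0.7, -1.1]
gripper_width: 0.0491
gripper_force: 31.4
d [-0.0008  0.001   0.0973] rot [-0.     0.     0.006] q7 0.85
```

```bash

echo '[[-0.04,0.04,1.2,0,0,0],[0,0,1,0,0,0],[0,0,0.8,0,0,0],[0,0,0.4,0,0,0],[0,0,0,0,0,0]]' > rows.txt && python3 inch.py rows.txt>/dev/null
echo '[[0,0,0,0,0,0],[0,0,0,0,0,0]]' > rows.txt && python3 inch.py rows.txt
python3 n.py .552 -.355 .0125
python3 - <<'E'
from h import *
cv2.imwrite("pics/v4.png",cv2.resize(env.camera("side")["frame"][240:390,300:450,::-1],(500,500)))
E
```

```text
time_s: 22.75
tool_pos: [0.5524, -0.3554, 0.0252]
ee_rot: [3.14, 0.001, 1.577]
force: [-0.3, 0.4, -1.5]
gripper_width: 0.0494
gripper_force: 31.4
d [ 0.0004 -0.0004  0.0127] rot [0.001 0.001 0.006] q7 0.89
```

View pics/v4.png

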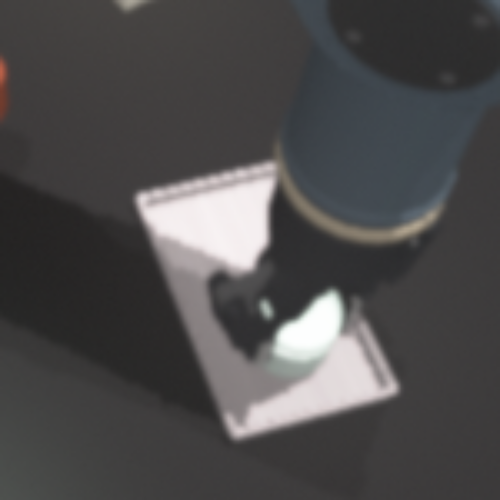

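The bottle is over the tray's near half (around (305,335)), partly hidden by the gripper. I lower it gently, watching the force.

```bash

echo '[[0,0,0.24,0,0,0],[0,0,0.2,0,0,0],[0,0,0,0,0,0],[0,0,0,0,0,0]]' > rows.txt && python3 inch.py rows.txt
echo '[[0,0,0.08,0,0,0],[0,0,0,0,0,0],[0,0,0,0,0,0]]' > rows.txt && python3 inch.py rows.txt
```

```text
time_s: 23.3
tool_pos: [0.5519, -0.3552, 0.0132]
ee_rot: [-3.141, -0.0, 1.577]
force: [-0.4, 0.2, -0.5]
gripper_width: 0.049
gripper_force: 31.4
time_s: 23.68
tool_pos: [0.5522, -0.3553, 0.0119]
ee_rot: [3.141, 0.0, 1.577]
force: [-0.7, 0.7, 5.4]
gripper_width: 0.0496
gripper_force: 31.7
```

```bash

echo '[[0,0,0,0,0,0],[0,0,0,0,0,0],[0,0,0,0,0,0],[0,0,0,0,0,0]]' > rows.txt && python3 inch.py rows.txt 0.065
echo '[[0,0,-0.8,0,0,0],[0,0,-1.6,0,0,0],[0,0,-1.6,0,0,0],[0,0,-1.6,0,0,0],[0,0,0,0,0,0]]' > rows.txt && python3 inch.py rows.txt
python3 n.py .453 .1115 .15
```

```text
time_s: 24.18
tool_pos: [0.5519, -0.3551, 0.0112]
ee_rot: [-3.141, -0.0, 1.577]
force: [-0.1, -0.2, 0.5]
gripper_width: 0.0651
gripper_force: 0.0
time_s: 24.8
tool_pos: [0.5534, -0.3568, 0.1563]
ee_rot: [3.136, 0.004, 1.576]
force: [-0.6, 0.5, 0.4]
gripper_width: 0.065
gripper_force: 0.0
d [ 0.4688 -0.0978  0.0038] rot [0.006 0.004 0.006] q7 0.82
```

```bash

echo '[[1.2,-0.24,0,0,0,0],[2.2,-0.48,0,0,0,0],[2.32,-0.48,0,0,0,0],[2.32,-0.48,0,0,0,0],[2.32,-0.48,0,0,0,0]]' > rows.txt && python3 inch.py rows.txt 0.085 >/dev/null
echo '[[2.32,-0.48,0,0,0,0],[2.32,-0.48,0,0,0,0],[2.16,-0.48,0,0,0,0],[1.2,-0.24,0,0,0,0],[0.4,-0.08,0,0,0,0]]' > rows.txt && python3 inch.py rows.txt>/dev/null
echo '[[0,0,0.8,0,0,0],[0,0,0.8,0,0,0],[0,0,0,0,0,0],[0,0,0,0,0,0]]' > rows.txt && python3 inch.py rows.txt
python3 n.py .453 .1115 .01
```

```text
time_s: 26.55
tool_pos: [0.4516, 0.1125, 0.1119]
ee_rot: [3.141, 0.0, 1.575]
force: [-0.0, 0.0, 0.5]
gripper_width: 0.0849
gripper_force: 0.0
d [-0.001   0.0014  0.1019] rot [0.    0.    0.005] q7 0.09
```

```bash

echo '[[-0.04,0.04,1.2,0,0,0],[0,0,1,0,0,0],[0,0,0.8,0,0,0],[0,0,0,0,0,0],[0,0,0,0,0,0]]' > rows.txt && python3 inch.py rows.txt
python3 n.py .453 .1115 .01
python3 - <<'E'
from h import *
cv2.imwrite("pics/v5.png",np.hstack([cv2.resize(env.camera("side")["frame"][110:360,190:440,::-1],(400,400)),cv2.resize(env.camera("top")["frame"][120:320,190:460,::-1],(400,400))]))
E
```

```text
time_s: 27.18
tool_pos: [0.4528, 0.1122, 0.0373]
ee_rot: [3.14, -0.0, 1.576]
force: [-0.3, 0.2, 0.2]
gripper_width: 0.0849
gripper_force: 0.0
d [-0.0007  0.0002  0.0273] rot [ 0.001 -0.     0.006] q7 0.2
```

View pics/v5.png

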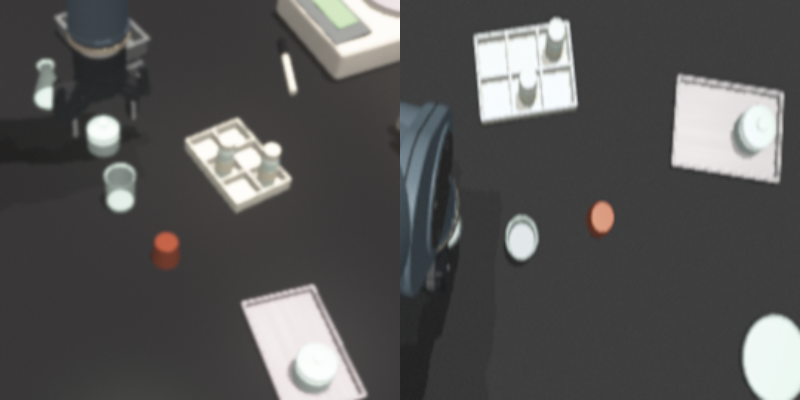

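Bottle A stands upright near the tray's right end (right panel, (757,128)). The fingers straddle bottle B, and the beaker and flask have not moved.

```bash

echo '[[-0.04,0,0.6,0,0,0],[0,0,0.4,0,0,0],[0,0,0.08,0,0,0],[0,0,0,0,0,0]]' > rows.txt && python3 inch.py rows.txt
echo '[[0,0,0,0,0,0],[0,0,0,0,0,0],[0,0,0,0,0,0],[0,0,0,0,0,0],[0,0,0,0,0,0]]' > rows.txt && python3 inch.py rows.txt 0.0 30
echo '[[0,0,0,0,0,0],[0,0,0,0,0,0]]' > rows.txt && python3 inch.py rows.txt
echo '[[0,0,-0.8,0,0,0],[0,0,-1.6,0,0,0],[0,0,-2,0,0,0],[0,0,-1.2,0,0,0],[0,0,0,0,0,0]]' > rows.txt && python3 inch.py rows.txt
python3 n.py .560 -.283 .15
```

```text
time_s: 27.78
tool_pos: [0.4522, 0.1112, 0.0094]
ee_rot: [-3.142, 0.0, 1.577]
force: [-0.2, -0.0, -0.3]
gripper_width: 0.0848
gripper_force: 0.0
time_s: 28.4
tool_pos: [0.4524, 0.1113, 0.0097]
ee_rot: [3.141, -0.0, 1.577]
force: [-0.7, -0.3, 4.9]
gripper_width: 0.0491
gripper_force: 30.4
time_s: 28.65
tool_pos: [0.4524, 0.1114, 0.0097]
ee_rot: [3.141, -0.0, 1.577]
force: [-0.9, -0.0, 4.8]
gripper_width: 0.0495
gripper_force: 30.4
time_s: 29.28
tool_pos: [0.4532, 0.1117, 0.1511]
ee_rot: [3.138, -0.002, 1.577]
force: [-0.6, 0.7, -1.3]
gripper_width: 0.0491
gripper_force: 31.4
d [-0.3954  0.1042  0.0008] rot [ 0.004 -0.002  0.006] q7 0.06
```

```bash

echo '[[-1.2,0.32,0,0,0,0],[-2,0.52,0,0,0,0],[-2.24,0.6,0,0,0,0],[-2.24,0.6,0,0,0,0],[-2.24,0.6,0,0,0,0]]' > rows.txt && python3 inch.py rows.txt >/dev/null
echo '[[-2.24,0.6,0,0,0,0],[-2,0.48,0,0,0,0],[-1.2,0.32,0,0,0,0],[-0.4,0.12,0.8,0,0,0],[0,0,0.8,0,0,0]]' > rows.txt && python3 inch.py rows.txt>/dev/null
echo '[[0,0,0,0,0,0],[0,0,0,0,0,0]]' > rows.txt && python3 inch.py rows.txt
python3 n.py .560 -.283 .013
```

```text
time_s: 30.78
tool_pos: [0.5585, -0.2811, 0.1089]
ee_rot: [-3.141, -0.001, 1.578]
force: [0.4, -0.1, -0.3]
gripper_width: 0.0493
gripper_force: 31.4
d [-0.002   0.0016  0.0959] rot [-0.001 -0.001  0.007] q7 0.77
```

```bash

echo '[[-0.08,0.04,1.2,0,0,0],[0,0,1,0,0,0],[0,0,0.8,0,0,0],[0,0,0.4,0,0,0],[0,0,0,0,0,0]]' > rows.txt && python3 inch.py rows.txt>/dev/null
echo '[[0,0,0.24,0,0,0],[0,0,0,0,0,0],[0,0,0,0,0,0]]' > rows.txt && python3 inch.py rows.txt
python3 n.py .560 -.283 .0125
```

```text
time_s: 31.78
tool_pos: [0.5597, -0.2842, 0.0187]
ee_rot: [3.141, 0.0, 1.577]
force: [0.7, 0.1, -1.2]
gripper_width: 0.0492
gripper_force: 31.4
d [0.0012 0.0003 0.0062] rot [0.    0.    0.006] q7 0.83
```

```bash

echo '[[0.04,0,0.24,0,0,0],[0,0,0.04,0,0,0],[0,0,0,0,0,0],[0,0,0,0,0,0]]' > rows.txt && python3 inch.py rows.txt
echo '[[0,0,0,0,0,0],[0,0,0,0,0,0],[0,0,0,0,0,0],[0,0,0,0,0,0]]' > rows.txt && python3 inch.py rows.txt 0.065
echo '[[0,0,-0.8,0,0,0],[0,0,-1.6,0,0,0],[0,0,-1.6,0,0,0],[0,0,-1.6,0,0,0],[0,0,0,0,0,0]]' > rows.txt && python3 inch.py rows.txt
python3 n.py .458 -.1165 .11
```

```text
time_s: 32.28
tool_pos: [0.5598, -0.2831, 0.0118]
ee_rot: [3.141, 0.0, 1.577]
force: [-1.7, 1.6, 7.2]
gripper_width: 0.0491
gripper_force: 32.3
time_s: 32.78
tool_pos: [0.5595, -0.283, 0.0112]
ee_rot: [-3.141, -0.0, 1.577]
force: [0.2, 1.1, 0.1]
gripper_width: 0.0646
gripper_force: 0.0
time_s: 33.4
tool_pos: [0.561, -0.2845, 0.156]
ee_rot: [3.135, 0.003, 1.576]
force: [0.1, 0.1, 0.2]
gripper_width: 0.0651
gripper_force: 0.0
d [ 0.1687 -0.1024  0.0449] rot [0.006 0.003 0.006] q7 0.74
```

Now the stopper.

```bash

echo '[[1.2,-0.72,0,0,0,0],[2,-1.2,0,0,0,0],[2,-1.2,0,0,0,0],[1.12,-0.72,0,0,0,0],[0.4,-0.24,0,0,0,0]]' > rows.txt && python3 inch.py rows.txt 0.085 >/dev/null
echo '[[0,0,1.2,0,0,0],[0,0,1.4,0,0,0],[0,0,1.2,0,0,0],[0,0,0,0,0,0],[0,0,0,0,0,0]]' > rows.txt && python3 inch.py rows.txt
python3 n.py .458 -.1165 .005
python3 - <<'E'
from h import *
cv2.imwrite("pics/v6.png",np.hstack([cv2.resize(env.camera("side")["frame"][210:390,250:430,::-1],(400,400)),cv2.resize(env.camera("top")["frame"][120:320,270:470,::-1],(400,400))]))
E
```

```text
time_s: 34.65
tool_pos: [0.4571, -0.1165, 0.0571]
ee_rot: [3.141, 0.001, 1.576]
force: [0.4, -0.3, -0.8]
gripper_width: 0.0853
gripper_force: 0.0
d [0.0001 0.0008 0.0521] rot [0.001 0.001 0.005] q7 0.66
```

View pics/v6.png

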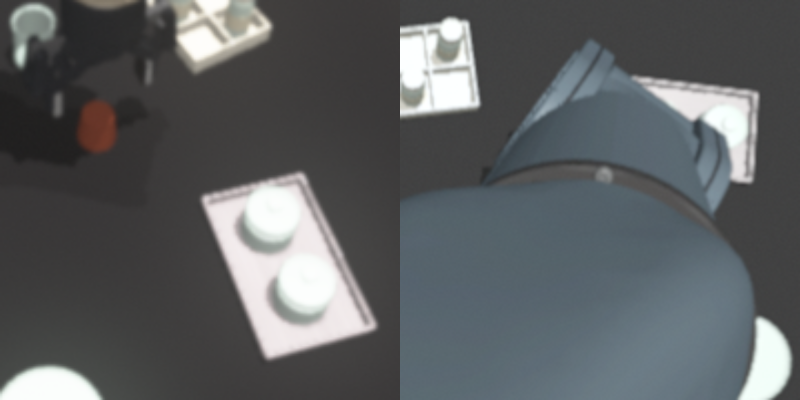

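Both weighing bottles stand upright side by side in the tray (left panel, (270,215) and (305,285)). The fingers are above the stopper at (97,127).

```bash

echo '[[0,0.04,1,0,0,0],[0,0,0.6,0,0,0],[0,0,0.36,0,0,0],[0,0,0,0,0,0],[0,0,0,0,0,0]]' > rows.txt && python3 inch.py rows.txt
echo '[[0,0,0,0,0,0],[0,0,0,0,0,0],[0,0,0,0,0,0],[0,0,0,0,0,0],[0,0,0,0,0,0]]' > rows.txt && python3 inch.py rows.txt 0.0 40
echo '[[0,0,0,0,0,0],[0,0,0,0,0,0]]' > rows.txt && python3 inch.py rows.txt
echo '[[0,0,-0.8,0,0,0],[0,0,-1.6,0,0,0],[0,0,-2,0,0,0],[0,0,-1.6,0,0,0],[0,0,0,0,0,0]]' > rows.txt && python3 inch.py rows.txt
python3 n.py .541 .346 .15
```

```text
time_s: 35.38
tool_pos: [0.4579, -0.1158, 0.0079]
ee_rot: [3.141, 0.0, 1.577]
force: [-0.0, -0.3, -0.8]
gripper_width: 0.0848
gripper_force: 0.0
time_s: 36.0
tool_pos: [0.4576, -0.1157, 0.0078]
ee_rot: [3.141, -0.0, 1.577]
force: [-2.3, 0.9, 9.3]
gripper_width: 0.0352
gripper_force: 39.2
time_s: 36.25
tool_pos: [0.4576, -0.1157, 0.0078]
ee_rot: [3.141, -0.0, 1.577]
force: [-1.3, 0.6, 8.3]
gripper_width: 0.0354
gripper_force: 39.2
time_s: 36.88
tool_pos: [0.459, -0.116, 0.1597]
ee_rot: [3.137, 0.0, 1.577]
force: [0.6, -0.6, -1.1]
gripper_width: 0.035
gripper_force: 40.4
d [0.4614 0.0849 0.01  ] rot [0.005 0.    0.006] q7 0.54
```

```bash

echo '[[1.2,0.2,0,0,0,0],[2,0.36,0,0,0,0],[2.32,0.44,0,0,0,0],[2.32,0.44,0,0,0,0],[2.32,0.44,0,0,0,0]]' > rows.txt && python3 inch.py rows.txt >/dev/null
echo '[[2.32,0.44,0,0,0,0],[2.32,0.44,0,0,0,0],[2,0.36,0,0,0,0],[1.2,0.2,0,0,0,0],[0.4,0.08,0,0,0,0]]' > rows.txt && python3 inch.py rows.txt>/dev/null
echo '[[0,0,1.2,0,0,0],[0,0,1.2,0,0,0],[0,0,1.2,0,0,0],[0,0,0,0,0,0],[0,0,0,0,0,0]]' > rows.txt && python3 inch.py rows.txt
python3 n.py .541 .346 .012
```

```text
time_s: 38.75
tool_pos: [0.5405, 0.3439, 0.0682]
ee_rot: [3.141, 0.0, 1.575]
force: [0.5, 0.3, -0.5]
gripper_width: 0.0347
gripper_force: 40.4
d [0.0021 0.0005 0.0562] rot [0.001 0.    0.005] q7 -0.19
```

```bash

echo '[[0.08,0,0.8,0,0,0],[0,0,0.8,0,0,0],[0,0,0.44,0,0,0],[0,0,0,0,0,0],[0,0,0,0,0,0]]' > rows.txt && python3 inch.py rows.txt
echo '[[0,0,0.08,0,0,0],[0,0,0,0,0,0],[0,0,0,0,0,0]]' > rows.txt && python3 inch.py rows.txt
```

```text
time_s: 39.38
tool_pos: [0.5401, 0.3467, 0.0166]
ee_rot: [3.141, -0.0, 1.577]
force: [0.1, 0.1, -0.1]
gripper_width: 0.0352
gripper_force: 40.4
time_s: 39.75
tool_pos: [0.5398, 0.3469, 0.0145]
ee_rot: [3.141, -0.0, 1.577]
force: [0.7, -0.3, -1.3]
gripper_width: 0.0351
gripper_force: 40.4
```

```bash

echo '[[0,0,0.1,0,0,0],[0,0,0,0,0,0],[0,0,0,0,0,0]]' > rows.txt && python3 inch.py rows.txt
echo '[[0,0,0,0,0,0],[0,0,0,0,0,0],[0,0,0,0,0,0]]' > rows.txt && python3 inch.py rows.txt 0.052
echo '[[0,0,-0.8,0,0,0],[0,0,-1.6,0,0,0],[0,0,-2.4,0,0,0],[0,0,-2.4,0,0,0],[2,0,0,0,0,0]]' > rows.txt && python3 inch.py rows.txt
echo '[[2,-0.8,0,0,0,0],[2,-0.8,0,0,0,0],[2,-0.8,0,0,0,0],[2,-0.8,0,0,0,0],[0,0,0,0,0,0]]' > rows.txt && python3 inch.py rows.txt
echo '[[0,0,0,0,0,0],[0,0,0,0,0,0],[0,0,0,0,0,0]]' > rows.txt && python3 inch.py rows.txt
python3 - <<'E'
from h import *
cv2.imwrite("pics/e1.png",env.camera("side")["frame"][:,:,::-1]);cv2.imwrite("pics/e2.png",cv2.resize(env.camera("top")["frame"][:,:,::-1],(800,600)))
E
```

```text
time_s: 40.12
tool_pos: [0.5397, 0.3468, 0.0117]
ee_rot: [-3.141, 0.0, 1.577]
force: [0.4, 0.1, -0.2]
gripper_width: 0.0352
gripper_force: 40.4
time_s: 40.5
tool_pos: [0.5398, 0.3468, 0.0118]
ee_rot: [-3.142, -0.0, 1.577]
force: [-0.5, 0.3, -0.8]
gripper_width: 0.0521
gripper_force: 0.0
time_s: 41.12
tool_pos: [0.544, 0.3934, 0.2003]
ee_rot: [3.132, -0.004, 1.569]
force: [0.7, 0.6, -0.5]
gripper_width: 0.0521
gripper_force: 0.0
time_s: 41.75
tool_pos: [0.4539, 0.6015, 0.192]
ee_rot: [-3.14, -0.002, 1.584]
force: [0.9, 0.1, 0.1]
gripper_width: 0.0522
gripper_force: 0.0
time_s: 42.12
tool_pos: [0.4592, 0.5952, 0.1925]
ee_rot: [3.141, -0.0, 1.575]
force: [0.8, -0.8, 0.1]
gripper_width: 0.0518
gripper_force: 0.0
```

View pics/e1.png

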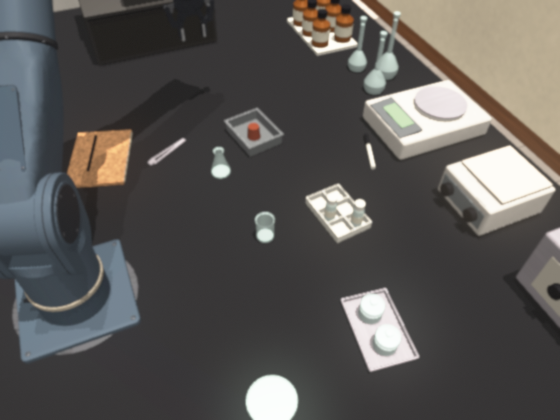

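View pics/e2.png

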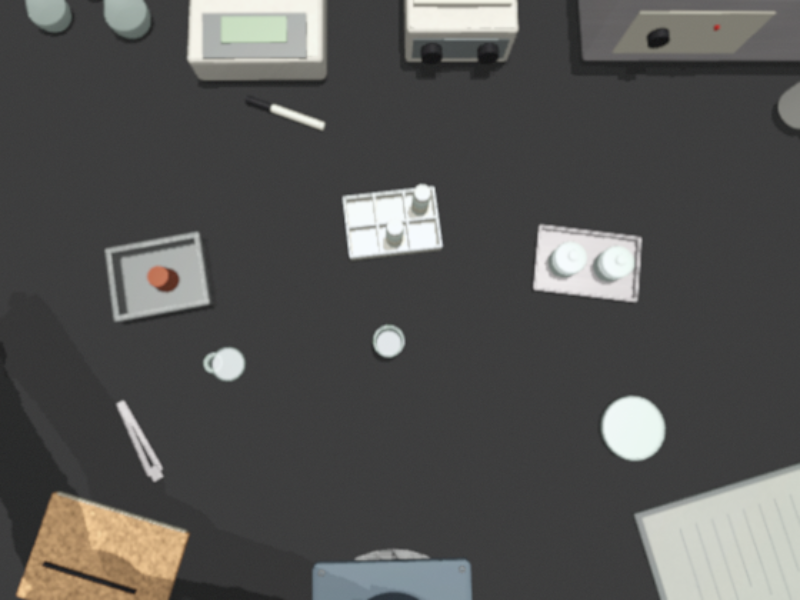

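The final top view shows everything in place. The vials are in rack cells at (395,232) and (421,198), the bottles are in the tray at (569,259) and (615,263), and the stopper is in the bin at (162,278). The flask (228,364) and beaker (389,341) have not moved, and the arm is clear.

```bash
python3 -c "
from plant import env
print(env.close_job())"
```

```text
the job is handed in; nothing more can be done
None
```

The job is handed in at about 42 s: both vials stand in their own rack cells, both weighing bottles stand side by side in the tray, the stopper is in the bin, and the final pictures show the flask and beaker unmoved.

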